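# Sort the full bit case from the empty one by weight

## Robot

A 6-joint arm with a two-finger parallel gripper is mounted at the origin on a cart in front of the work surface, level with it; the furniture and walls round the work are solid. World frame = base frame: x ahead of the robot, y to its left, z up, the work surface at z = 0. Lengths are in m, angles in degrees, forces in N, time in s.
With the tool pointing down it reaches from about 0.15 to 0.775 m from the base axis. Payload 6.1 kg.
Tool frame: the origin (TCP) lies midway between the tips of the shut fingers; the grasp point (between the pads) lies 19 mm behind it (r.hold_point_z is the distance from the TCP to the grasp point, in m); z points along the fingers, y is the line along which they close (so a half turn about z gives the same grasp; the last joint's range is limited). The gripper opens to 85 mm and grips with 20 to 120 N. Pads are 22 mm wide; open, the fingers measure 114 mm over their backs; the gripper's body (76 mm by 85 mm) begins 54 mm behind the grasp point. The pads swing forward as they close: fully open they stand 13 mm farther back than shut.
Start: joints at [-74.886, 7.208, -2.269, 80.523, 0, 90], TCP at [0.137, -0.507, 0.231] pointing down, gripper open.
Joint ranges: [-155.77, 155.77], [-54.66, 111.73], [-72.52, 77.12], [-102.08, 115.82], [-83.92, 84.16], [-180, 180]. Speed limits (degrees/s): [136.94, 136.94, 172.46, 180, 180, 180].

## Interface

Orientations are given as a 3x3 rotation matrix whose columns are the frame's x, y, z axes.
In Python, from workcell import r, read_camera, camera_params gives the robot as it stands.
- The arm moves only by the shell command python3 -m creep 'ROWS' [FORCE]. ROWS is JSON, a list of rows, each a list of 7 numbers: the gripper command: -1 is shut, 1 is fully open, values between are in proportion, then the shift along the world's x, y, z in m, then the turn, a rotation vector about the world's x, y, z in rad. In form: [[hand, x, y, z, rx, ry, rz], ...]. A call has 1 to 12 rows; each row shifts and turns the commanded pose from where the row before left it; what a row does not reach is not made up. A row lasts 1/8 s, in which the tool goes at most 62.5 mm and 10.7 degrees, less where a joint would pass 70% of its speed; a pose out of reach is approached as far as the arm can. A call with a gripper value outside its range is refused whole. The fingers move at their own pace and stop on an object; FORCE is the grip in N (left out, the last holds). Time passes only in rows, so rows that do not move let the fingers close. It gives the time, the measured TCP pose, the force, the opening and the grip force at its end, in the units of the state.
- r.get_obs(): the state, without advancing time (a new reading comes with each control period).
- read_camera(name): name is "scene" or "top" or "wrist"; returns the picture (384x512x3 uint8, blue, green, red); there is no depth.
- camera_params(name): a dict with "fx", "fy", "cx", "cy" (pixels), "world_from_camera" (4x4, takes a point from camera to world coordinates). Camera axes: x right, y down, z forward; pixel columns grow to the right and rows downward; lengths in m; the calibration is good to about 2 mm. A picture is of the moment at which its call begins: read the wrist's pose just before it. camera_params takes no time and is no camera call; for the wrist camera it gives the pose at the moment of the call.
- r.job_done(): hands the job in; it is judged then, once.
The state is a dict: "time_s": time; "qpos": joint angles; "qvel": joint speeds; "joint_efforts": joint torques, N m; "ee_pos": TCP position; "ee_rot": TCP orientation; "force": force on the tool from outside, world axes, zero at the start; "moment": the same for the moment, N m; "width": finger opening in m; "grip_force": force on a finger pad.
Only numpy, scipy, OpenCV 4.12 (cv2) and the standard library are available. Lean on these libraries where they do the work, as an engineer would, in place of code of your own. Each camera call takes 0.05 s, during which the arm holds its last target. There are 200 camera calls.

## Task

The two closed blue bit cases on the bench look the same, but one is full of steel screwdriver bits and the other is empty: tell them apart by their weight in the grip. Set the full (heavy) case down flat in the green tray and the empty (light) one flat in the red tray, without dropping them.

Things in the scene. Friction and masses are not known exactly. Their poses are not given: they have to be found in the camera images.
- case_a: one of two identical closed dark blue plastic bit cases with a red label on top, 107 mm long (along its own x), 57 mm wide (y), 25 mm high, lying flat on the bench nearer to the robot than the trays; origin at the centre of its underside. Grip it across its 57 mm width, over its middle. It is either full (0.36 to 0.48 kg) or empty (0.075 to 0.105 kg); the lid stays shut
- case_b: the other bit case, just the same to look at; exactly one of the two is full. Left and right places are dealt at random
- green_tray: tray for the full case: fixed shallow green tray, outside 156 mm (its x, roughly away from the robot) by 116 mm (its y) and 12 mm high, inside 150 x 110 mm, floor 3 mm above the bench; origin at the centre of its underside, on the bench
- red_tray: tray for the empty case: the same tray in red; which of the two trays stands on the left varies
There are look-alikes about, which are no part of the job. What is shaped like the case_a but orange is not meant.

How it is judged (in metres and radians):
At the end, for the whole second after the job is handed in: One case at rest in each tray: the full one in the green tray (which bears over 2.3 N), the empty one in the red tray (under 2.3 N), each upright and flat on the tray's floor (within 4 mm, tilt under 0.1 rad), its centre within 55 mm of the tray's centre, turned as you like (((horizontal distance between case_a and green_tray below 0.055 m and z of case_a in the frame of green_tray below 0.007 m and horizontal distance between case_b and red_tray below 0.055 m and z of case_b in the frame of red_tray below 0.007 m) or (horizontal distance between case_b and green_tray below 0.055 m and z of case_b in the frame of green_tray below 0.007 m and horizontal distance between case_a and red_tray below 0.055 m and z of case_a in the frame of red_tray below 0.007 m)) and contact force between green_tray and anything else above 2.3 N and contact force between red_tray and anything else below 2.3 N and angle between each of case_a, case_b's own z axis and vertical below 0.1 rad and linear speed of each of case_a, case_b below 0.02 m/s); the robot touches nothing.
It fails at once if a case is dropped: it falls free of the fingers at more than 1 m/s (from higher than about 50 mm) ((linear speed of case_a above 1 m/s and contact force between the fingers and case_a below 0.05 N) or (linear speed of case_b above 1 m/s and contact force between the fingers and case_b below 0.05 N)).
It also fails if it takes over 58 s, if anything falls off the work surface, if the arm or the gripper's body presses on something with over 40 N, if the wrist force passes 120 N, or if a joint passes its speed limit or range.

## Working session

There is one attempt and no reset: what is moved stays moved. The work goes in short steps, Python scripts to look and compute and a shell command to move; the robot and the scene stay as the last step left them, time stands still between calls to the robot, and variables do not carry over. Pictures are saved under pics/ and viewed, at most 10 in all, crops included, and the job is handed in when it is done.

```bash
mkdir -p pics
python3 - <<'E'
from workcell import r, read_camera, camera_params
import cv2
for n in ("top","scene"):
    cv2.imwrite(f"pics/{n}1.png",read_camera(n))
    p=camera_params(n); print(n,p)
o=r.get_obs(); print(o["time_s"],o["ee_pos"],o["ee_rot"],o["width"],o["force"],r.hold_point_z)
E
```

```text
top {'fx': 374.43770609172384, 'fy': 374.43770609172384, 'cx': 254.62655540080115, 'cy': 185.3127906183981, 'world_from_camera': array([[-0.03852569, -0.97821154,  0.20400479,  0.35387472],
       [-0.99925596,  0.03734372, -0.00964177, -0.11680249],
       [ 0.0018134 , -0.20422446, -0.97892241,  0.85972837],
       [ 0.        ,  0.        ,  0.        ,  1.        ]])}
scene {'fx': 419.42315202061286, 'fy': 419.42315202061286, 'cx': 252.94600873605708, 'cy': 187.39937229220686, 'world_from_camera': array([[ 0.45819762, -0.6262566 ,  0.63075955, -0.0256807 ],
       [-0.88873529, -0.33420801,  0.31377474, -0.39163506],
       [ 0.01430139, -0.70434911, -0.70970966,  0.65093542],
       [ 0.        ,  0.        ,  0.        ,  1.        ]])}
0.1 [ 0.13678945 -0.50650306  0.23060016] [[ 9.65403636e-01  2.60759818e-01 -3.69347892e-04]
 [ 2.60760079e-01 -9.65402657e-01  1.37513279e-03]
 [ 2.00993879e-06 -1.42386938e-03 -9.99998986e-01]] 0.08549411078498656 [-0.70910761  0.12858054  0.6458147 ] 0.0187
```

View pics/top1.png

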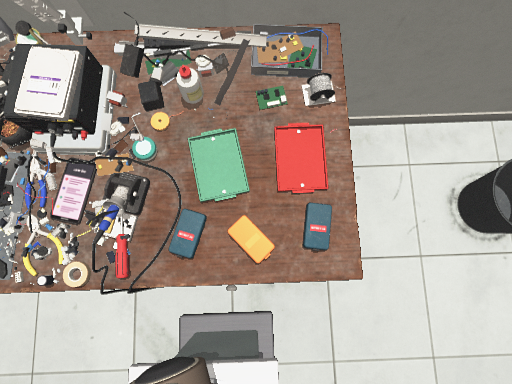

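View pics/scene1.png

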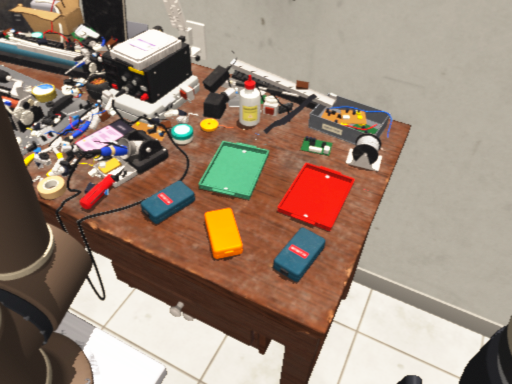

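The top view shows three things shaped like cases: blue at about (188,234) and (318,227), and orange at (251,239). The two blue ones with red labels fit the description, and the orange one is the look-alike. The green tray is at (218,165) and the red tray at (301,158). I'll check this in an enlarged crop.

```bash
python3 - <<'E'
import cv2
i=cv2.imread("pics/top1.png")[115:270,160:350]
cv2.imwrite("pics/crop1.png",cv2.resize(i,None,fx=4,fy=3.8709677,interpolation=cv2.INTER_CUBIC))
E
cat > h.py <<'E'
import numpy as np
from workcell import camera_params
def px2w(n,uv,z,p=None):
    p=p or camera_params(n);T=p["world_from_camera"];uv=np.atleast_2d(uv).astype(float)
    d=np.c_[(uv[:,0]-p["cx"])/p["fx"],(uv[:,1]-p["cy"])/p["fy"],np.ones(len(uv))]@T[:3,:3].T
    return T[:3,3]+d*((z-T[2,3])/d[:,2])[:,None]
E
python3 - <<'E'
import cv2,numpy as np
from h import px2w
i=cv2.imread("pics/top1.png");h=cv2.cvtColor(i,cv2.COLOR_BGR2HSV)
def blob(lo,hi,box,z,n):
    x0,y0,x1,y1=box;m=np.zeros(h.shape[:2],np.uint8);m[y0:y1,x0:x1]=cv2.inRange(h,lo,hi)[y0:y1,x0:x1]
    m=cv2.morphologyEx(m,cv2.MORPH_CLOSE,np.ones((9,9)))
    c=max(cv2.findContours(m,0,2)[0],key=cv2.contourArea)
    w=px2w("top",c[:,0],z)[:,:2]
    R=cv2.minAreaRect((w*1000).astype(np.float32)); print(n,R,cv2.boundingRect(c))
blob((90,60,20),(125,255,255),(160,200,215,265),.02,"L")
blob((90,60,20),(125,255,255),(295,195,340,260),.02,"R")
blob((60,80,40),(90,255,255),(180,120,255,205),.010,"green")
blob((0,180,90),(6,255,255),(265,115,335,200),.010,"red")
E
```

```text
L ((426.6229248046875, 29.10683250427246), (57.243186950683594, 101.4453353881836), 70.80652618408203) (169, 209, 37, 49)
R ((431.61065673828125, -261.44952392578125), (56.5019645690918, 101.49020385742188), 80.69851684570312) (303, 203, 29, 47)
green ((585.6024780273438, -40.65052032470703), (168.4990997314453, 116.16343688964844), 10.260763168334961) (188, 129, 61, 72)
red ((657.4263305664062, -207.27220153808594), (30.220813751220703, 54.77264404296875), 1.6722296476364136) (275, 127, 24, 13)
```

View pics/crop1.png

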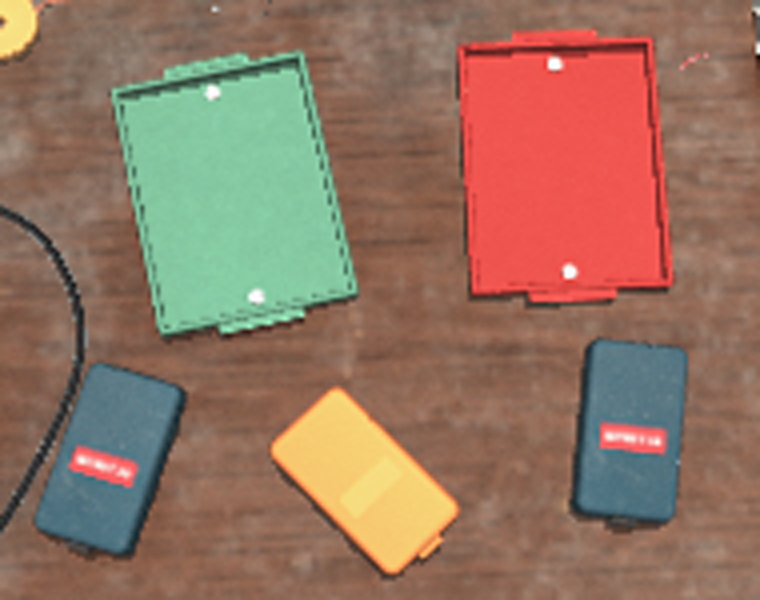

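The crop confirms it. Both blue cases carry a red label, with centres near crop (111,459) and (631,431). The orange one at (365,480) is the decoy. I'll compute the poses from the corners I read off the crop.

Run:
```python
import numpy as np
from h import px2w
C=dict(L=([(93,365),(187,390),(130,555),(38,525)],.022),R=([(592,340),(687,348),(672,523),(573,515)],.022),
red=([(460,46),(652,38),(673,285),(472,297)],.012),green=([(113,92),(302,53),(356,295),(163,335)],.012))
for n,(c,z) in C.items():
    c=np.array(c)/[4,3.871]+[159.6,114.6]
    w=px2w("top",c,z)[:,:2]; d=(w[0]+w[1]-w[2]-w[3])/2; e=(w[0]+w[3]-w[1]-w[2])/2
    print(n,w.mean(0).round(4),np.hypot(*d).round(4),np.hypot(*e).round(4),np.degrees(np.arctan2(d[1],d[0])).round(1),np.degrees(np.arctan2(e[1],e[0])).round(1)-90)
from workcell import r
R=r.get_obs()["ee_rot"];print("tool y ang",np.degrees(np.arctan2(R[1,1],R[0,1])))
```

```text
L [0.4261 0.0281] 0.097 0.0546 -18.8 -18.900000000000006
R [ 0.4307 -0.2617] 0.1018 0.0543 -9.5 -7.099999999999994
red [ 0.5943 -0.2359] 0.157 0.1158 -0.1 0.9000000000000057
green [ 0.5845 -0.0413] 0.1551 0.1139 10.2 10.299999999999997
tool y ang -74.88483251496129
```

```bash
python3 -m creep '[[1,0.033,0.027,-0.01,0,0,-0.047],[1,0.033,0.027,-0.01,0,0,-0.047],[1,0.033,0.027,-0.01,0,0,-0.047],[1,0.033,0.027,-0.01,0,0,-0.047],[1,0.033,0.027,-0.01,0,0,-0.047],[1,0.033,0.027,-0.01,0,0,-0.047],[1,0.033,0.027,-0.01,0,0,-0.047],[1,0.033,0.028,-0.01,0,0,-0.047],[1,0.03,0.028,0,0,0,-0.044],[1,0,0,0,0,0,0],[1,0,0,0,0,0,0]]' 50
python3 - <<'E'
from workcell import *
import cv2,numpy as np
o=r.get_obs();R=o["ee_rot"];print(o["time_s"],o["ee_pos"],np.degrees(np.arctan2(R[1,1],R[0,1])),o["force"],o["qpos"])
p=camera_params("wrist");np.save("w1.npy",p,allow_pickle=True)
cv2.imwrite("pics/w1.png",read_camera("wrist"))
E
```

```text
time_s: 1.48
ee_pos: [0.4305, -0.2619, 0.151]
ee_rot: [[0.988, -0.155, -0.001], [-0.155, -0.988, 0.0], [-0.001, 0.0, -1.0]]
force: [-0.9, 0.2, 0.5]
width: 0.0852
grip_force: 0.0
1.475 [ 0.43046322 -0.26185256  0.15100886] -98.9076030703632 [-0.93640203  0.21872545  0.50341649] [-3.12981301e+01  5.66871835e+00 -1.40902432e+01  7.02884063e+01
 -2.41992525e-02  1.57609485e+02]
```

View pics/w1.png

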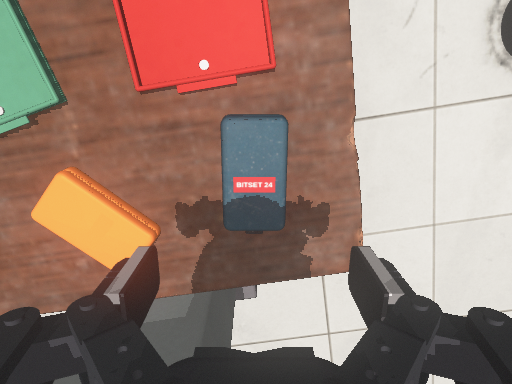

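The wrist view shows the right case upright in the image, with top corners near (222,115), (287,115), (285,230) and (223,230). It lies square to the fingers.

Run:
```python
import numpy as np
from h import px2w
p=np.load("w1.npy",allow_pickle=True).item()
w=px2w("wrist",[(222,115),(287,115),(285,230),(223,230)],.024,p)[:,:2]
d=(w[0]+w[1]-w[2]-w[3])/2;print(w.round(4),w.mean(0),np.hypot(*d),np.degrees(np.arctan2(d[1],d[0])))
```

```text
[[ 0.489  -0.2441]
 [ 0.4809 -0.2961]
 [ 0.3805 -0.2818]
 [ 0.3891 -0.2266]] [ 0.43488195 -0.26213501] 0.10146005324260926 -9.034731060669305
```

```bash
python3 -m creep '[[1,0.003,0,-0.035,0,0,0],[1,0,0,-0.04,0,0,0],[1,0,0,-0.04,0,0,0],[1,0,0,-0.02,0,0,0],[1,0,0,-0.012,0,0,0],[1,0,0,0,0,0,0],[-1,0,0,0,0,0,0],[-1,0,0,0,0,0,0],[-1,0,0,0,0,0,0],[-1,0,0,0,0,0,0],[-1,0,0,0,0,0,0],[-1,0,0,0,0,0,0]]' 50
```

```text
time_s: 3.02
ee_pos: [0.4348, -0.2624, 0.0057]
ee_rot: [[0.988, -0.156, 0.002], [-0.156, -0.988, -0.002], [0.002, 0.001, -1.0]]
force: [-1.7, 0.0, 6.7]
width: 0.0565
grip_force: 54.4
```

```bash
python3 -m creep '[[-1,0,0,0.01,0,0,0],[-1,0,0,0.02,0,0,0],[-1,0,0,0.03,0,0,0],[-1,0,0,0.02,0,0,0],[-1,0,0,0,0,0,0],[-1,0,0,0,0,0,0],[-1,0,0,0,0,0,0],[-1,0,0,0,0,0,0]]'
python3 - <<'E'
from workcell import *
for i in range(4):
    read_camera("wrist");print(r.get_obs()["force"])
E
```

```text
time_s: 4.03
ee_pos: [0.4335, -0.2616, 0.0835]
ee_rot: [[0.988, -0.156, -0.001], [-0.156, -0.988, 0.001], [-0.001, -0.001, -1.0]]
force: [-1.3, 0.3, -1.1]
width: 0.0561
grip_force: 53.6
[ 0.18126844 -0.42640755 -0.36015538]
[-0.3247832   0.2535204  -0.96693871]
[-0.28298725  0.50066296  0.12722278]
[ 0.54604419  0.53948577 -1.26478019]
```

The case is held (56 mm opening). The force fell by only about 1.2 N compared with the empty gripper, so this one is the empty case and goes in the red tray.

```bash
python3 -m creep '[[-1,0.03,0.005,0,0,0,0.03],[-1,0.04,0.007,0,0,0,0.04],[-1,0.04,0.007,0,0,0,0.04],[-1,0.035,0.005,0,0,0,0.03],[-1,0.015,0.002,-0.01,0,0,0.017],[-1,0,0,-0.02,0,0,0],[-1,0,0,-0.02,0,0,0],[-1,0,0,-0.012,0,0,0],[-1,0,0,-0.007,0,0,0],[-1,0,0,-0.004,0,0,0],[-1,0,0,0,0,0,0],[-1,0,0,0,0,0,0]]'
python3 - <<'E'
from workcell import *
import cv2
cv2.imwrite("pics/w2.png",read_camera("wrist"))
E
```

```text
time_s: 5.72
ee_pos: [0.5943, -0.236, 0.012]
ee_rot: [[1.0, 0.001, 0.001], [0.001, -1.0, -0.0], [0.001, 0.0, -1.0]]
force: [-0.6, 0.2, -0.8]
width: 0.0561
grip_force: 53.5
```

View pics/w2.png

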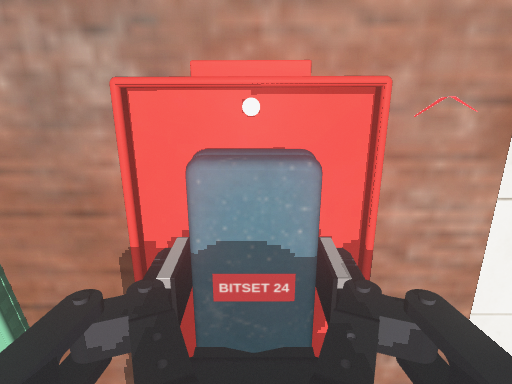

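The case is over the middle of the red tray, at (255,250), with clearance on both sides, so I'll set it down and release it.

```bash
python3 -m creep '[[-1,0,0,-0.003,0,0,0],[-1,0,0,0,0,0,0],[0.5,0,0,0,0,0,0],[0.5,0,0,0,0,0,0],[0.5,0,0,0,0,0,0],[0.5,0,0,0.02,0,0,0],[0.5,0,0,0.04,0,0,0],[0.5,0,0,0.04,0,0,0],[0.5,0,0,0.04,0,0,0],[0.5,-0.01,0.01,0,0,0,0.17],[0.5,-0.01,0.02,0,0,0,0.17],[0.5,-0.01,0.02,0,0,0,0.17]]'
python3 -m creep '[[0.5,-0.015,0.025,0,0,0,0.17],[0.5,-0.015,0.025,0,0,0,0.17],[0.5,-0.015,0.025,0,0,0,0.17],[0.5,-0.015,0.025,0,0,0,0.17],[0.5,-0.015,0.025,0,0,0,0.17],[0.5,-0.015,0.025,0,0,0,0.17],[0.5,-0.015,0.02,0,0,0,0.17],[0.5,-0.015,0.02,0,0,0,0.17],[0.5,-0.015,0.015,0,0,0,0.17],[0.5,-0.01,0.005,0,0,0,0.17],[0.5,-0.005,0,0,0,0,0.17],[0.5,0,0,0,0,0,0.17]]'
python3 -m creep '[[0.5,0,0,0,0,0,0.17],[0.5,0,0,0,0,0,0.09],[0.5,0,0,0,0,0,0],[0.5,0,0,0,0,0,0]]'
python3 - <<'E'
from workcell import *
import cv2,numpy as np
p=camera_params("wrist");np.save("w3.npy",p,allow_pickle=True)
cv2.imwrite("pics/w3.png",read_camera("wrist"))
R=r.get_obs()["ee_rot"];print(np.degrees(np.arctan2(R[1,1],R[0,1])))
E
```

```text
time_s: 7.28
ee_pos: [0.5635, -0.1854, 0.1483]
ee_rot: [[0.87, 0.493, 0.0], [0.493, -0.87, 0.0], [0.0, 0.0, -1.0]]
force: [0.3, 0.2, -0.6]
width: 0.0641
grip_force: 0.0
time_s: 8.78
ee_pos: [0.4134, 0.0243, 0.1484]
ee_rot: [[-0.834, 0.552, 0.0], [0.552, 0.834, 0.0], [-0.0, 0.0, -1.0]]
force: [0.9, -0.6, -0.2]
width: 0.0644
grip_force: 0.0
time_s: 9.28
ee_pos: [0.4139, 0.0242, 0.1483]
ee_rot: [[-0.945, 0.326, 0.0], [0.326, 0.945, -0.0], [-0.0, 0.0, -1.0]]
force: [0.1, -0.4, -1.2]
width: 0.064
grip_force: 0.0
70.97687225373092
```

View pics/w3.png

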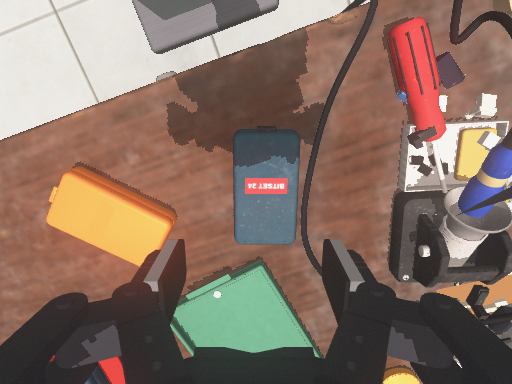

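The wrist view shows the left case with corners near (235,129), (299,130), (295,243) and (236,243). A cable passes close on its right side at about (305,200), so I'll keep the fingers narrow and watch the force on the way down.

Run:
```python
import numpy as np
from h import px2w
p=np.load("w3.npy",allow_pickle=True).item()
w=px2w("wrist",[(235,129),(299,130),(295,243),(236,243)],.024,p)[:,:2]
d=-(w[0]+w[1]-w[2]-w[3])/2;print(w.mean(0),np.hypot(*d),np.degrees(np.arctan2(d[1],d[0])))
print(px2w("wrist",[(302,190),(310,190)],.004,p))
```

```text
[0.42602619 0.03295886] 0.1016704701192644 -19.037850146761226
[[0.44355136 0.0627063  0.004     ]
 [0.44594893 0.06968602 0.004     ]]
```

```bash
python3 -m creep '[[0.6,0.0125,0.0075,-0.03,0,0,0],[0.6,0,0,-0.04,0,0,0],[0.6,0,0,-0.03,0,0,0],[0.6,0,0,-0.018,0,0,0],[0.6,0,0,-0.012,0,0,0],[0.6,0,0,-0.006,0,0,0],[0.6,0,0,-0.003,0,0,0],[0.6,0,0,0,0,0,0],[0.6,0,0,0,0,0,0]]'
```

```text
time_s: 10.45
ee_pos: [0.4268, 0.0317, 0.0098]
ee_rot: [[-0.946, 0.325, 0.001], [0.325, 0.946, 0.0], [-0.001, 0.0, -1.0]]
force: [-0.6, -0.6, -0.4]
width: 0.0683
grip_force: 0.0
```

No contact. I'll go 4 mm lower, grip and lift.

```bash
python3 -m creep '[[0.6,0,0,-0.004,0,0,0],[0.6,0,0,0,0,0,0],[-1,0,0,0,0,0,0],[-1,0,0,0,0,0,0],[-1,0,0,0,0,0,0],[-1,0,0,0,0,0,0],[-1,0,0,0,0,0,0]]' 60
python3 -m creep '[[-1,0,0,0.01,0,0,0],[-1,0,0,0.02,0,0,0],[-1,0,0,0.03,0,0,0],[-1,0,0,0.02,0,0,0],[-1,0,0,0,0,0,0],[-1,0,0,0,0,0,0],[-1,0,0,0,0,0,0],[-1,0,0,0,0,0,0]]'
python3 - <<'E'
from workcell import *
for i in range(3):
    read_camera("wrist");print(r.get_obs()["force"])
E
```

```text
time_s: 11.32
ee_pos: [0.4265, 0.0316, 0.0056]
ee_rot: [[-0.946, 0.325, 0.0], [0.325, 0.946, -0.0], [-0.0, -0.0, -1.0]]
force: [-1.8, -0.6, 5.9]
width: 0.0561
grip_force: 65.2
time_s: 12.32
ee_pos: [0.4258, 0.0316, 0.0845]
ee_rot: [[-0.946, 0.325, -0.002], [0.325, 0.946, -0.0], [0.001, -0.001, -1.0]]
force: [-0.5, 0.0, -4.2]
width: 0.0558
grip_force: 65.0
[-0.952897   -0.77028426 -3.82878848]
[ 0.3296729   0.34526158 -4.76399906]
[ 0.34259904 -1.34003689 -3.64904636]
```

This one pulls about 4.1 N, so it is the full case and goes in the green tray.

```bash
python3 -m creep '[[-1,0.02,-0.008,0,0,0,0.07],[-1,0.035,-0.016,0,0,0,0.11],[-1,0.04,-0.02,0,0,0,0.12],[-1,0.04,-0.018,0,0,0,0.12],[-1,0.023,-0.011,-0.01,0,0,0.09],[-1,0,0,-0.02,0,0,0],[-1,0,0,-0.02,0,0,0],[-1,0,0,-0.012,0,0,0],[-1,0,0,-0.007,0,0,0],[-1,0,0,-0.004,0,0,0],[-1,0,0,0,0,0,0],[-1,0,0,0,0,0,0]]'
python3 - <<'E'
from workcell import *
import cv2
cv2.imwrite("pics/w4.png",read_camera("wrist"))
E
```

```text
time_s: 13.98
ee_pos: [0.5848, -0.0413, 0.013]
ee_rot: [[-0.984, -0.178, 0.001], [-0.178, 0.984, -0.0], [-0.001, -0.0, -1.0]]
force: [-0.7, 1.0, -3.9]
width: 0.056
grip_force: 64.9
```

View pics/w4.png

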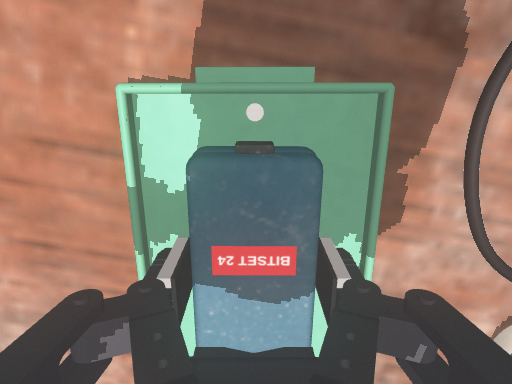

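The case is centred and lined up in the green tray, at (255,245). I'll lower it, release and back off.

```bash
python3 -m creep '[[-1,0,0,-0.004,0,0,0],[-1,0,0,0,0,0,0],[0.5,0,0,0,0,0,0],[0.5,0,0,0,0,0,0],[0.5,0,0,0,0,0,0],[0.5,0,0,0.02,0,0,0],[0.5,0,0,0.04,0,0,0],[0.5,0,0,0.04,0,0,0],[0.5,-0.03,0,0.04,0,0,0],[0.5,-0.05,0,0,0,0,0],[0.5,-0.05,0,0,0,0,0],[0.5,-0.05,0,0,0,0,0]]'
python3 -m creep '[[0.5,-0.05,0,0,0,0,0],[0.5,-0.04,0,0,0,0,0],[0.5,0,0,0,0,0,0],[0.5,0,0,0,0,0,0]]'
python3 - <<'E'
from workcell import *
import cv2
cv2.imwrite("pics/top2.png",cv2.resize(read_camera("top")[110:270,150:350],None,fx=3,fy=3,interpolation=cv2.INTER_CUBIC))
E
```

```text
time_s: 15.52
ee_pos: [0.4029, -0.0413, 0.1484]
ee_rot: [[-0.984, -0.178, 0.001], [-0.178, 0.984, -0.0], [-0.001, -0.0, -1.0]]
force: [0.2, 0.4, 0.0]
width: 0.0639
grip_force: 0.0
time_s: 16.02
ee_pos: [0.3152, -0.0414, 0.1487]
ee_rot: [[-0.984, -0.178, 0.002], [-0.178, 0.984, -0.0], [-0.002, -0.001, -1.0]]
force: [1.1, 0.8, -0.1]
width: 0.0639
grip_force: 0.0
```

View pics/top2.png

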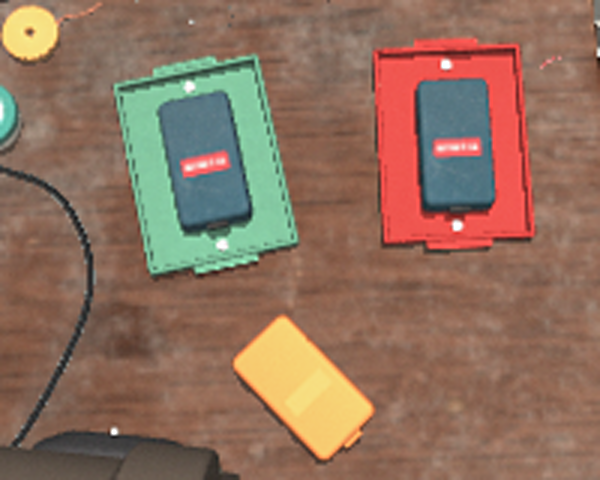

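Both cases lie flat in the middle of their trays, green at (205,160) and red at (457,145), and the arm is clear of them. I'm handing the job in.

```bash
python3 -c "
from workcell import r
print(r.job_done())"
```

```text
the job is handed in; nothing more can be done
None
```

I put the full case (about 4.1 N in the grip) in the green tray and the empty one (about 1 N) in the red tray; both lay flat and centred in the last picture, and I handed the job in at about 16 s, with no verdict shown.

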